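# Put the stone jar away and ease the glass lid shut

### The job

Put the squat glass jar with the brass lid away in the show case, standing upright in the empty compartment, then close the case's heavy glass lid completely, lowering it so that it does not slam. Do not bump the microscope that hangs over the lid, and leave the other things on the bench where they are.

Things in the scene. Friction and masses are not known exactly. Their poses are not given: they have to be found in the camera images.
- case: Dark walnut show case fixed on the bench, 300 mm along its x, 200 along its y, 90 high to the rim; walls and floor 12 mm thick. Origin: centre of its underside; z up, x points away from the robot and y to the left, both within about 0.2 rad. Its near (-x) end is one large empty compartment; a 50 mm high partition parts it from the far end, where stones lie.
- compartment (a point): Centre of the lined floor of the empty compartment at the near end of the case. The floor is 149 mm (case x) by 176 mm (case y), 12 mm above the bench, 78 mm below the rim. Axes as the case's.
- lid (a joint): Lid angle a, rad: 0 shut on the rim, 1.57 upright, at most 1.9; starts 1.42 to 1.80. Plate glass in an 18 mm walnut frame, 300 x 205 mm, 0.8 to 1.1 kg. Its friction hinges (0.3 N m) hold it only within about 0.2 rad of upright; lower down its weight (1.1 N m when level; 3 to 4 N felt at the rail) wins and it drops unless held back.
- lid_hinge (a point): Middle of the hinge line, which runs along the case's x on the upper edge of its +y (left) side: at (0, 100, 90) mm in the case frame. The lid swings about it; from shut, its free edge on the -y (right) side rises. Axes as the case's.
- lid_rail (a point): Middle of the round brass pull rail along the lid's free edge: 16 mm diameter, 98 mm free between end posts, along case x, 34 mm clear of the edge, so fingers pass on both sides. In the case frame at lid angle a: x = 0, y = 100 - 247 cos a + 9 sin a, z = 90 + 247 sin a + 9 cos a mm (shut: 99 mm above the bench, 47 mm outside the case).
- jar_mid (a point): Half-way up the jar: squat round glass jar with a flat brass lid and small brass knob, holding pebbles; 52 mm diameter, 64 mm tall with the knob (glass to 46 mm, brass lid to 54 mm), 0.15 to 0.31 kg, standing on the bench to the right of the case. z is its upright axis.
- microscope: Fixed stereo microscope. Origin: on the bench under its head; axes within 0.05 rad of the case's. Head: x -40 to 70 mm (eyepieces to 150), y -90 to 110, underside 468 mm up; boom above 540 mm along +y to a post at (50, 490). It hangs over the raised rail: no room for a gripper pointing straight down; leaned 35 to 45 degrees back to the robot along the rail it fits.
- bottle: bystander: amber glass bottle with a black cap, 38 mm across, 100 mm tall, standing; origin under its centre
- pliers: bystander: pliers with blue handles lying on the bench, about 155 x 60 mm, 17 mm high; origin near the pivot
- stone_tray: bystander: small open glass box with brass edges holding stones, 90 x 130 x 35 mm; origin under its centre
- ring_clamp: bystander: wooden ring clamp lying on the bench, 140 x 32 x 22 mm; origin under its middle
- hammer: bystander: small hammer lying on the bench, 200 mm long; origin under its middle
- dish: bystander: shallow white porcelain dish, 76 mm across, 30 mm high; origin under its centre
Things that resemble listed ones, but are neither listed nor needed, are in the scene too. Leave any green look-alike of the part that bears jar_mid alone.

How it is judged:
On the way:
1. the jar stands upright in the empty compartment, let go, while the lid is still up (x of jar_mid in the frame of compartment between -0.052 and 0.052 m and y of jar_mid in the frame of compartment between -0.066 and 0.066 m and z of jar_mid in the frame of compartment between 0.024 and 0.04 m and angle between jar_mid's own z axis and vertical below 0.15 rad and contact force between jar and the fingers below 0.1 N and value of joint lid above 0.6 rad), for 0.2 s.
At the end, for the whole second after the job is handed in: The jar stands upright (within 9 degrees) on the floor of the empty compartment, and the lid is shut (within 0.025 rad, 5 mm at its edge) and still (x of jar_mid in the frame of compartment between -0.052 and 0.052 m and y of jar_mid in the frame of compartment between -0.066 and 0.066 m and z of jar_mid in the frame of compartment between 0.024 and 0.04 m and angle between jar_mid's own z axis and vertical below 0.15 rad and value of joint lid below 0.025 rad and velocity of joint lid between -0.05 and 0.05 rad/s); the robot touches nothing.
It fails at once if the lid slams: it closes faster than 1.5 rad/s (0.3 m/s at its edge, more than a free drop of some 5 mm) within the last 0.3 rad (value of joint lid below 0.3 rad and velocity of joint lid below -1.5 rad/s).
It fails at once if the robot knocks the microscope (over 2 N) (contact force between microscope and the fingers above 2 N or contact force between microscope and the arm above 2 N).
It fails at once if another thing on the bench is moved more than 40 mm or tipped over (distance of any of bottle, pliers, stone_tray, ring_clamp, hammer, dish from where it was at the start of the episode above 0.04 m or angle between any of bottle, pliers, stone_tray, ring_clamp, hammer, dish's own z axis and vertical above 0.5 rad).
It also fails if it takes over 72 s, if anything falls off the work surface, if the arm or the gripper's body presses on something with over 40 N, if the wrist force passes 120 N, or if a joint passes its speed limit or range.

### The arm

A 7-joint arm with a two-finger parallel gripper is mounted at the origin on the work surface. World frame = base frame: x ahead of the robot, y to its left, z up, the work surface at z = 0. Lengths are in m, angles in rad, forces in N, time in s.
With the tool pointing down it reaches from about 0.35 to 0.9 m from the base axis. Payload 8.1 kg.
Tool frame: the origin (TCP) lies between the finger pads; the fingertips stand 11 mm ahead of it and the grasp point (between the pads) lies 8 mm behind it; z points along the fingers, y is the line along which they close (so a half turn about z gives the same grasp; the last joint's range is limited). The gripper opens to 92 mm and grips with 3 to 60 N. Pads are 19 mm wide; open, the fingers measure 130 mm over their backs; the gripper's body (75 mm by 190 mm) begins 47 mm behind the grasp point.
Start: joints at [1.096, 0.434, 0.025, 1.573, -0.012, 1.134, -0.075], TCP at [0.227, -0.582, 0.238] pointing down, gripper open.
Joint ranges: [-2.62, 2.62], [-0.44, 2.09], [-1.27, 1.32], [0.08, 2.57], [-1.32, 4.46], [0.12, 2], [-2.74, 2.74]. Speed limits (rad/s): [2.22, 2.22, 3.01, 3.01, 3.14, 3.14, 3.14].

### API

Orientations are given as a rotation vector (axis times angle).
In Python, from cell import observe, get_image, camera_params, sign_off gives the robot as it stands.
- The arm moves only by the shell command python3 -m pendant 'ROWS' [FORCE]. ROWS is JSON, one flat list of numbers, 7 for each row, row after row: the shift along the tool's x, y, z in m, then the turn, a rotation vector about the tool's x, y, z in rad, then the finger opening in m, from 0 to 0.0918. In form: [dx, dy, dz, rx, ry, rz, jaw, dx, dy, dz, rx, ry, rz, jaw, ...]. A call has 1 to 10 rows; each row shifts and turns the commanded pose from where the row before left it, along the tool's axes as they then stand; what a row does not reach is not made up. A row lasts 1/8 s, in which the tool goes at most 62.5 mm and 10.7 degrees, less where a joint would pass 70% of its speed; a pose out of reach is approached as far as the arm can. A call is refused whole if a number of a shift passes 0.0625 or a number of a turn 0.188, either way. A call with a gripper value outside its range is refused whole. The fingers move at their own pace and stop on an object; FORCE is the grip in N (left out, the last holds). Time passes only in rows, so rows that do not move let the fingers close. It gives the time, the measured TCP pose, the force, the opening and the grip force at its end, in the units of the state.
- observe(): the state, without advancing time (a new reading comes with each control period).
- get_image(name): name is "side" or "top" or "wrist"; returns the picture (400x640x3 uint8, red, green, blue); there is no depth.
- camera_params(name): a dict with "intrinsics" (3x3 intrinsics, pixels), "eye" and "rotation" of the camera in the world; the wrist camera has in their place "T_tool_cam" (4x4, takes a point from camera to tool coordinates, whose origin is the TCP and whose axes are the flange's). Camera axes: x right, y down, z forward; pixel columns grow to the right and rows downward; lengths in m; the calibration is good to about 2 mm. The wrist camera is an equidistant fisheye: a pixel r from the principal point sees the ray r / f radians off the axis. A picture is of the moment at which its call begins: read the wrist's pose just before it. camera_params takes no time and is no camera call.
- sign_off(): hands the job in; it is judged then, once.
The state is a dict: "clock": time; "joints": joint angles; "dq": joint speeds; "joint_efforts": joint torques, N m; "position": TCP position; "ee_rot": TCP orientation; "force": force on the tool from outside, world axes, zero at the start; "ft_torque": the same for the moment, N m; "width": opening from 0.0 (shut) to 1.0 (fully open); "gripper_force": force on a finger pad.
Only numpy, scipy, OpenCV 4.12 (cv2) and the standard library are available. Lean on these libraries where they do the work, as an engineer would, in place of code of your own. Each camera call takes 0.05 s, during which the arm holds its last target. There are 200 camera calls.

## Working session

There is one attempt and no reset: what is moved stays moved. The work goes in short steps, Python scripts to look and compute and a shell command to move; the robot and the scene stay as the last step left them, time stands still between calls to the robot, and variables do not carry over. Pictures are saved under pics/ and viewed, at most 10 in all, crops included, and the job is handed in when it is done.

```bash
ls; mkdir -p pics
python3 - <<'E'
from cell import *
import cv2,numpy as np
np.set_printoptions(precision=4,suppress=True)
for n in ["side","top"]:
    im=get_image(n); cv2.imwrite(f"pics/{n}0.png",im[:,:,::-1]); print(n,camera_params(n))
print(camera_params("wrist")); print(observe())
E
```

```text
pics
side {'intrinsics': array([[367.3236,   0.    , 316.6093],
       [  0.    , 367.3236, 197.3723],
       [  0.    ,   0.    ,   1.    ]]), 'eye': array([0.3604, 0.7319, 0.917 ]), 'rotation': array([-0.3938,  2.8316, -1.0947])}
top {'intrinsics': array([[411.5262,   0.    , 315.7785],
       [  0.    , 411.5262, 195.7723],
       [  0.    ,   0.    ,   1.    ]]), 'eye': array([0.2994, 0.0029, 1.2012]), 'rotation': array([-2.0842,  2.1277, -0.2331])}
{'intrinsics': array([[309.7069,   0.    , 321.5695],
       [  0.    , 309.7069, 200.5641],
       [  0.    ,   0.    ,   1.    ]]), 'T_tool_cam': array([[-0.    , -0.9646, -0.2639,  0.0697],
       [ 1.    ,  0.0001, -0.0007, -0.0002],
       [ 0.0007, -0.2639,  0.9646, -0.1476],
       [ 0.    ,  0.    ,  0.    ,  1.    ]])}
{'clock': 0.1, 'joints': array([ 1.0964,  0.4351,  0.025 ,  1.574 , -0.0116,  1.134 , -0.0751]), 'dq': array([-0.0001, -0.0006,  0.0007, -0.0027, -0.0013,  0.0024,  0.0016]), 'joint_efforts': array([  0.003 , -66.9134,   0.9879, -31.515 ,  -0.0606,   0.0374,
         0.0001]), 'position': array([ 0.2268, -0.5819,  0.2371]), 'ee_rot': array([-3.0862, -0.5803,  0.0006]), 'force': array([ 0.1612,  1.321 , -0.2573]), 'ft_torque': array([ 0.0305, -0.0155,  0.0156]), 'gripper_force': 0.0, 'width': 1.001713206278976}
```

View pics/top0.png

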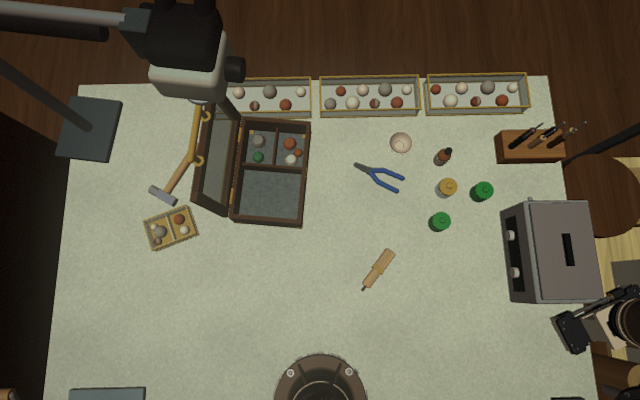

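View pics/side0.png

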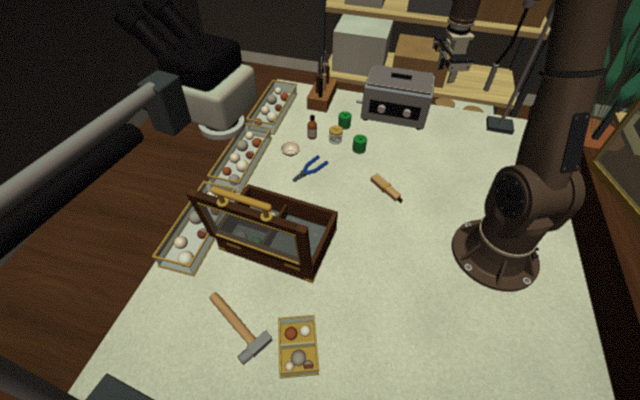

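Top view: the case is at about (270,170), its raised lid at (215,160), and the rail at (192,135). Candidates for the jar are the brass-lidded jar (447,187), the green look-alikes (484,191) and (440,221), and the amber bottle (445,155). By the description I choose (447,187). I'll check it in a crop and measure the case corners in the same picture.

```bash
cat > h.py <<'E'
from cell import *
import cv2,numpy as np
from scipy.spatial.transform import Rotation as R
np.set_printoptions(precision=4,suppress=True)
def ray(n,uv):
    p=camera_params(n); K=p["intrinsics"]
    u=np.array([(uv[0]-K[0,2])/K[0,0],(uv[1]-K[1,2])/K[1,1]])
    if n=="wrist":
        s=observe(); r=np.linalg.norm(u); d=np.r_[u/max(r,1e-9)*np.sin(r),np.cos(r)]
        Rt=R.from_rotvec(s["ee_rot"]).as_matrix(); T=p["T_tool_cam"]
        return s["position"]+Rt@T[:3,3], Rt@T[:3,:3]@d
    return p["eye"],R.from_rotvec(p["rotation"]).as_matrix()@np.r_[u,1]
def onz(n,uv,z):
    e,d=ray(n,uv); return e+d*(z-e[2])/d[2]
def proj(n,X):
    p=camera_params(n); q=R.from_rotvec(p["rotation"]).as_matrix().T@(np.array(X)-p["eye"]); v=p["intrinsics"]@q; return v[:2]/v[2]
E
python3 - <<'E'
from h import *
im=cv2.imread("pics/top0.png"); sd=cv2.imread("pics/side0.png")
c=np.zeros((600,800,3),np.uint8)
a=cv2.resize(im[95:235,180:320],(560,560),interpolation=cv2.INTER_CUBIC); c[:560,:560]=np.clip(a*1.6,0,255)
b=cv2.resize(im[140:240,420:500],(240,300),interpolation=cv2.INTER_CUBIC); c[:300,560:]=b
b=cv2.resize(sd[100:200,300:380],(240,300),interpolation=cv2.INTER_CUBIC); c[300:,560:]=b
cv2.imwrite("pics/crop1.png",c)
E
```

```text
(no output)
```

View pics/crop1.png

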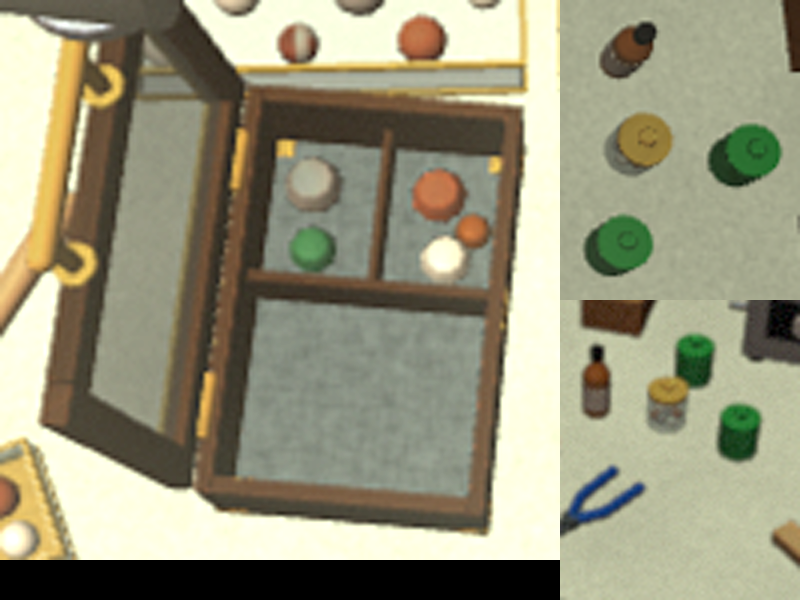

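The crop confirms the jar: glass body with a brass lid and knob, lid centre near top pixel (448.3,186.7), with the green ones on its right and below. The case's rim corners in the crop are near (200,485), (489,512), (522,107) and (250,86).

Run:
```python
from h import *
im=cv2.imread("pics/top0.png")
f=lambda a:(180+a[0]/4-.4,95+a[1]/4-.4)
P=[onz("top",f(a),.09)[:2] for a in [(200,487),(489,512),(522,107),(250,86)]]
nl,nr,fr,fl=P; print(np.array(P)); print("len",np.linalg.norm(nl-nr),np.linalg.norm(fr-nr),np.linalg.norm(fl-fr),np.linalg.norm(fl-nl))
ex=(fr-nr)+(fl-nl); print("yaw",np.arctan2(ex[1],ex[0])); c=sum(P)/4; print("c",c)
yaw=np.arctan2(ex[1],ex[0])
# floor of compartment corners
Q=[onz("top",f(a),.012)[:2] for a in [(237,478),(468,497),(485,316),(257,298)]]
print("floor quad",np.array(Q),sum(Q)/4)
Rz=R.from_euler('z',yaw).as_matrix()
print("comp from case",c+(Rz@[-.138+.0745,0,0])[:2])
hsv=cv2.cvtColor(im,cv2.COLOR_BGR2HSV)
m=cv2.inRange(hsv,(12,90,90),(32,255,255)); m[:,:425]=0;m[:,475:]=0;m[:170]=0;m[210:]=0
n,l,s,ce=cv2.connectedComponentsWithStats(m)
for i in range(1,n): 
  if s[i,4]>40: print("jar",ce[i],s[i],onz("top",ce[i],.054))
# rail: ends in top image, intersect with case-frame circle over a
H=np.r_[c,0]
for uvs in [((72,50),(45,262))]:
  mid=[f(u) for u in uvs]
  for a in np.arange(1.4,1.82,.05):
    out=[]
    for sx in (.049,-.049):
      X=H+Rz@[sx,.1-.247*np.cos(a)+.009*np.sin(a),.09+.247*np.sin(a)+.009*np.cos(a)]
      p=proj("top",X); out+=[(p+.4-[180,95])*4]; 
      out+=[proj("side",X)]
    print(a,*[np.round(o,1) for o in out])
```

```text
[[0.4942 0.236 ]
 [0.4729 0.0385]
 [0.7671 0.0109]
 [0.7874 0.2072]]
len 0.19859823725815873 0.2955207367101227 0.19735712974829359 0.2946018375408197
yaw -0.09579439430948934
c [0.6304 0.1231]
floor quad [[0.514  0.2254]
 [0.4964 0.0562]
 [0.6334 0.0421]
 [0.651  0.2131]] [0.5737 0.1342]
comp from case [0.5672 0.1292]
jar [447.8221 186.1265] [439 178  19  18 253] [ 0.5755 -0.3806  0.054 ]
1.4 [209.6  77.3] [238.8 168.3] [188.4 242.7] [277.8 179.6]
1.45 [187.5  74.8] [236.1 171.3] [165.7 240.3] [275.4 182.8]
1.5 [165.5  72.7] [233.3 174.6] [143.2 238.3] [272.9 186.3]
1.55 [143.6  71.1] [230.5 178.2] [120.8 236.6] [270.5 190.1]
1.6 [122.1  70. ] [227.7 182. ] [ 98.8 235.3] [268.  194.2]
1.6500000000000001 [101.   69.3] [224.9 186.1] [ 77.2 234.3] [265.4 198.5]
1.7000000000000002 [80.3 69.1] [222.2 190.4] [ 56.1 233.8] [262.9 203.1]
1.7500000000000002 [60.2 69.3] [219.4 195. ] [ 35.6 233.5] [260.4 207.9]
1.8000000000000003 [40.8 70. ] [216.7 199.8] [ 15.8 233.7] [257.9 212.9]
```

```bash
cat >> h.py <<'E'
def case():
    return np.array([.632,.125,0]), R.from_euler('z',-.096)
def go(pos,Rt=None):
    s=observe(); R0=R.from_rotvec(s["ee_rot"]); 
    print("tool shift",R0.inv().apply(np.array(pos)-s["position"]))
    if Rt is not None: print("turn",(R0.inv()*Rt).as_rotvec(),"shift after turn",Rt.inv().apply(np.array(pos)-s["position"]))
def tri(a,b):
    (e1,d1),(e2,d2)=a,b; d1=d1/np.linalg.norm(d1); d2=d2/np.linalg.norm(d2)
    t=np.linalg.lstsq(np.c_[d1,-d2],e2-e1,rcond=None)[0]; return (e1+t[0]*d1+e2+t[1]*d2)/2, np.linalg.norm(e1+t[0]*d1-e2-t[1]*d2)
E
python3 - <<'E'
from h import *
for n,uv,z in [("green1",(484.5,190.5),.054),("green2",(440.5,221),.054),("bottlecap",(445.5,151.5),.1),("mic bl",(151,68),.468),("mic br",(219,101),.468),("mic fr",(229,70),.468),("bar under",(200,97),.468)]: print(n,onz("top",uv,z))
print("side jar lid", onz("side",(335.7,130.5),.054))
print(tri(ray("top",(200,98)),ray("side",(221,130))))
s=observe();R0=R.from_rotvec(s["ee_rot"])
go([.5755,-.3806,.15],R0*R.from_rotvec([0,0,-.2]))
E
```

```text
green1 [ 0.5605 -0.4844  0.054 ]
green2 [ 0.475  -0.3508  0.054 ]
bottlecap [ 0.6646 -0.3677  0.1   ]
mic bl [0.7263 0.3183 0.468 ]
mic br [0.6535 0.1827 0.468 ]
mic fr [0.7187 0.1651 0.468 ]
bar under [0.6626 0.2196 0.468 ]
side jar lid [ 0.5753 -0.3755  0.054 ]
(array([0.6742, 0.2232, 0.4673]), np.float64(0.024244279729984056))
tool shift [ 0.398  -0.0608  0.0871]
turn [ 0.  -0.  -0.2] shift after turn [0.4021 0.0195 0.0871]
```

```bash
python3 -m pendant '[0,0,0,0,0,-0.1,0.0918, 0,0,0,0,0,-0.1,0.0918, 0.05,0.0025,0.011,0,0,0,0.08, 0.05,0.0025,0.011,0,0,0,0.08, 0.05,0.0025,0.011,0,0,0,0.08, 0.05,0.0025,0.011,0,0,0,0.08, 0.05,0.0025,0.011,0,0,0,0.08, 0.05,0.0025,0.011,0,0,0,0.08, 0.05,0.0025,0.011,0,0,0,0.08, 0.05,0.0025,0.01,0,0,0,0.08]' 20
python3 -m pendant '[0,0,0,0,0,0,0.08, 0,0,0,0,0,0,0.08]'
python3 - <<'E'
from h import *
go([.5755,-.378,.032]); s=observe();print(s["position"],R.from_rotvec(s["ee_rot"]).as_matrix())
im=get_image("wrist"); cv2.imwrite("pics/w1.png",im[:,:,::-1])
hsv=cv2.cvtColor(im,cv2.COLOR_RGB2HSV)
m=cv2.inRange(hsv,(12,90,90),(32,255,255)); n,l,st,ce=cv2.connectedComponentsWithStats(m)
for i in range(1,n):
  if st[i,4]>150: print(ce[i],st[i],onz("wrist",ce[i],.054))
E
```

```text
clock: 1.35
position: [0.5752, -0.3817, 0.1498]
ee_rot: [-3.014, -0.885, 0.001]
force: [-0.5, -0.3, 0.9]
width: 0.87
gripper_force: 0.0
clock: 1.6
position: [0.5736, -0.383, 0.1502]
ee_rot: [-3.014, -0.886, 0.002]
force: [-0.2, -0.7, -0.3]
width: 0.869
gripper_force: 0.0
tool shift [ 0.0045 -0.0031  0.1182]
[ 0.5736 -0.383   0.1502] [[ 0.8409  0.5411 -0.0014]
 [ 0.5411 -0.8409 -0.0001]
 [-0.0013 -0.0007 -1.    ]]
[530.6891  68.708 ] [457   0 143 149 685] [ 0.7833 -0.475   0.054 ]
[574.5688  79.9702] [497   0 143 155 974] [ 0.8167 -0.527   0.054 ]
[616.8522  32.7835] [592   0  48  70 291] [ 0.926  -0.5591  0.054 ]
[373.7718  96.8396] [360  78  37  43 723] [ 0.668  -0.3707  0.054 ]
[558.2606 195.9762] [ 517  155   90   81 2437] [ 0.7095 -0.5822  0.054 ]
[322.3998 198.7178] [ 292  168   62   62 3044] [ 0.5768 -0.3815  0.054 ]
[466.5721 273.4465] [459 251  13  44 215] [ 0.5894 -0.5398  0.054 ]
[175.7338 274.5065] [173 253   9  41 154] [ 0.4356 -0.3026  0.054 ]
```

View pics/w1.png

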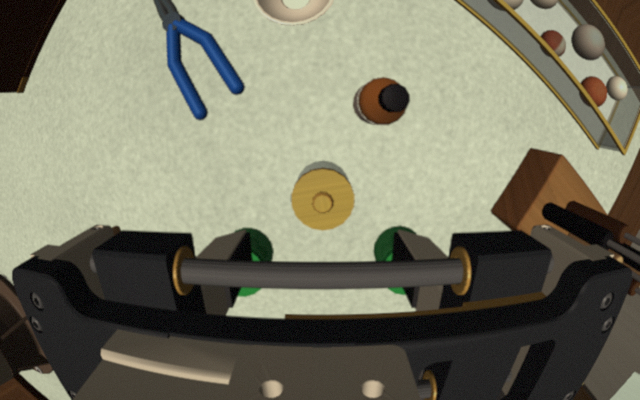

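The wrist view shows the jar's brass lid at (322,199), the bottle at (383,100), and the green jars behind the fingers at (250,260) and (395,260). The path down is clear.

```bash
python3 -m pendant '[0.0035,0,0.04,0,0,0,0.08, 0,0,0.04,0,0,0,0.08, 0,0,0.03,0,0,0,0.08, 0,0,0.008,0,0,0,0.08, 0,0,0,0,0,0,0.04, 0,0,0,0,0,0,0.04, 0,0,0,0,0,0,0.04, 0,0,0,0,0,0,0.04, 0,0,-0.03,0,0,0,0.04, 0,0,-0.03,0,0,0,0.04]' 20
python3 - <<'E'
from h import *
C,Rc=case(); t=C+Rc.apply([-.0635-.015,-.03,0]); print("place",t)
# tool y along case x: x_tool = ? candidates
s=observe(); R0=R.from_rotvec(s["ee_rot"]); print(s["joints"],s["position"])
for ang in (0,np.pi/2,-np.pi/2,np.pi/4):
    a=-.096+ang; x=[np.cos(a),np.sin(a),0]; z=[0,0,-1]; Rt=R.from_matrix(np.c_[x,np.cross(z,x),z])
    print(ang); go([t[0],t[1],.2],Rt)
E
```

```text
clock: 2.9
position: [0.5768, -0.3805, 0.093]
ee_rot: [-3.013, -0.886, 0.001]
force: [0.5, -0.4, -1.3]
width: 0.564
gripper_force: 20.0
place [0.551  0.1027 0.    ]
[ 0.554   0.6741 -0.0777  1.5365  0.0603  0.9346 -0.5415] [ 0.5768 -0.3805  0.093 ]
0
tool shift [ 0.2397 -0.4203 -0.1067]
turn [-0.0009  0.0009  0.6679] shift after turn [-0.072  -0.4784 -0.107 ]
1.5707963267948966
tool shift [ 0.2397 -0.4203 -0.1067]
turn [-0.0013  0.0001 -0.9029] shift after turn [ 0.4784 -0.072  -0.107 ]
-1.5707963267948966
tool shift [ 0.2397 -0.4203 -0.1067]
turn [0.0001 0.0016 2.2387] shift after turn [-0.4784  0.072  -0.107 ]
0.7853981633974483
tool shift [ 0.2397 -0.4203 -0.1067]
turn [-0.0011  0.0005 -0.1175] shift after turn [ 0.2874 -0.3892 -0.107 ]
```

Jar held (opening 52 mm). I'll lift and turn it, then carry it over the case.

```bash
python3 -m pendant '[0,0,-0.03,0,0,0,0.04, 0,0,-0.026,0,0,0.167,0.04, 0,0,-0.026,0,0,0.167,0.04, 0,0,-0.025,0,0,0.167,0.04, 0,0,0,0,0,0.167,0.04]'
python3 -m pendant '[-0.008,-0.054,0,0,0,0,0.04, -0.008,-0.054,0,0,0,0,0.04, -0.008,-0.054,0,0,0,0,0.04, -0.008,-0.054,0,0,0,0,0.04, -0.008,-0.054,0,0,0,0,0.04, -0.008,-0.054,0,0,0,0,0.04, -0.008,-0.054,0,0,0,0,0.04, -0.008,-0.054,0,0,0,0,0.04, -0.008,-0.054,0,0,0,0,0.04, 0,0,0,0,0,0,0.04]'
python3 - <<'E'
from h import *
ims=[cv2.cvtColor(get_image(n),cv2.COLOR_RGB2BGR) for n in("side","wrist")]
ims[0]=ims[0][60:360,100:500];ims[1]=cv2.resize(ims[1],(400,250)); cv2.imwrite("pics/c2.png",np.clip(np.vstack(ims)*1.4,0,255).astype(np.uint8))
C,Rc=case(); s=observe(); print(s["joints"],Rc.inv().apply(s["position"]-C)-[-.0635,0,.012])
E
```

```text
clock: 3.52
position: [0.5782, -0.3813, 0.2023]
ee_rot: [3.136, -0.159, 0.006]
force: [0.2, 0.8, -2.4]
width: 0.564
gripper_force: 20.0
clock: 4.78
position: [0.5511, 0.1161, 0.1998]
ee_rot: [-3.136, 0.138, 0.001]
force: [-0.1, -0.6, -2.2]
width: 0.562
gripper_force: 20.0
[-0.2719  0.3711 -0.0273  1.7747  0.0122  0.9964 -1.9693] [-0.0148 -0.0224  0.1876]
```

View pics/c2.png

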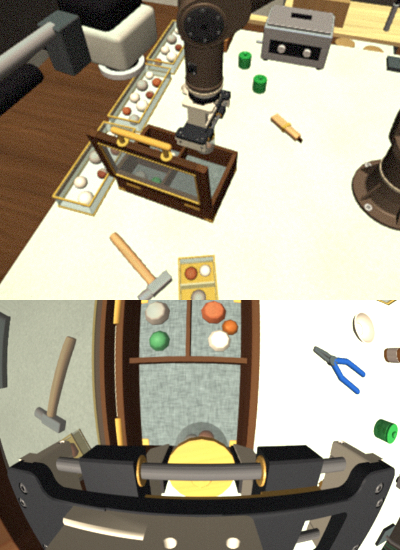

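Jar is held over the near compartment; microscope well clear. The wrist view shows the floor edges near wrist pixels (220,150) and (390,150), with the partition at row ~98. I'll check those against my case pose.

Run:
```python
from h import *
C,Rc=case()
for uv,z in [((216,150),.012),((389,150),.012),((222,105),.012),((389,105),.012),((210,94),.05),((395,94),.05)]:
    print(uv,Rc.inv().apply(onz("wrist",uv,z)-C))
```

```text
(216, 150) [-0.0415  0.0963  0.012 ]
(389, 150) [-0.0426 -0.0968  0.012 ]
(222, 105) [0.0087 0.0874 0.012 ]
(389, 105) [ 0.007  -0.0955  0.012 ]
(210, 94) [0.0187 0.0875 0.05  ]
(395, 94) [ 0.0163 -0.093   0.05  ]
```

```bash
python3 -m pendant '[0,0,0.04,0,0,0,0.04, 0,0,0.04,0,0,0,0.04, 0,0,0.04,0,0,0,0.04, 0,0,0.02,0,0,0,0.04, 0,0,0.008,0,0,0,0.04, 0,0,0.0065,0,0,0,0.04, 0,0,0,0,0,0,0.04, 0,0,0,0,0,0,0.066, 0,0,0,0,0,0,0.066, 0,0,0,0,0,0,0.066]'
python3 -m pendant '[0,0,-0.01,0,0,0,0.066, 0,0,-0.03,0,0,0,0.066, 0,0,-0.04,0,0,0,0.066, 0,0,-0.05,0,0,0,0.066, 0,0,-0.02,0,0,0,0.066]'
python3 - <<'E'
from h import *
im=get_image("wrist"); cv2.imwrite("pics/w3.png",im[:,:,::-1])
hsv=cv2.cvtColor(im,cv2.COLOR_RGB2HSV)
m=cv2.inRange(hsv,(12,90,90),(32,255,255)); n,l,st,ce=cv2.connectedComponentsWithStats(m)
C,Rc=case()
for i in range(1,n):
  if st[i,4]>1000: print(ce[i],st[i],Rc.inv().apply(onz("wrist",ce[i],.066)-C)+[.0635,0,0])
s=observe(); print(s["position"])
# rail approach: orientation leaned 40deg
for a in (1.70,1.73):
  rail=C+Rc.apply([0,.1-.247*np.cos(a)+.009*np.sin(a),.09+.247*np.sin(a)+.009*np.cos(a)]); print("rail",rail)
L=np.radians(40); Rt=Rc*R.from_matrix(np.c_[[np.cos(L),0,np.sin(L)],[0,-1,0],[np.sin(L),0,-np.cos(L)]])
zt=Rt.as_matrix()[:,2]
for d in (.12,.0): print("back",d,rail+zt*(.008-d)); go(rail+zt*(.008-d),Rt)
E
```

```text
clock: 6.12
position: [0.5525, 0.11, 0.0455]
ee_rot: [-3.138, 0.151, -0.001]
force: [-1.2, -0.4, 0.5]
width: 0.716
gripper_force: 0.0
clock: 6.75
position: [0.5535, 0.1102, 0.1991]
ee_rot: [-3.136, 0.151, -0.007]
force: [0.9, 0.2, 0.1]
width: 0.719
gripper_force: 0.0
[162.3374 113.7756] [ 157    0   16  231 1239] [0.0695 0.1354 0.066 ]
[188.0761 114.9053] [ 178    0   22  234 2682] [0.0659 0.1064 0.066 ]
[302.8122  83.8611] [ 206    0  186  104 1555] [ 0.0893 -0.005   0.066 ]
[404.3183 115.5564] [ 393    0   20  234 2570] [ 0.0619 -0.0981  0.066 ]
[322.7349 194.9598] [ 296  168   55   55 2388] [-0.0137 -0.0229  0.066 ]
[0.5542 0.1104 0.2006]
rail [0.6455 0.2651 0.3338]
rail [0.6462 0.2724 0.3324]
back 0.12 [0.5745 0.2793 0.4182]
tool shift [ 0.0054 -0.1706 -0.2172]
turn [-0.0023  0.6918 -0.0013] shift after turn [ 0.143  -0.17   -0.1641]
back 0.0 [0.6513 0.2719 0.3263]
tool shift [ 0.0819 -0.1704 -0.1248]
turn [-0.0023  0.6918 -0.0013] shift after turn [ 0.143  -0.17   -0.0441]
```

View pics/w3.png

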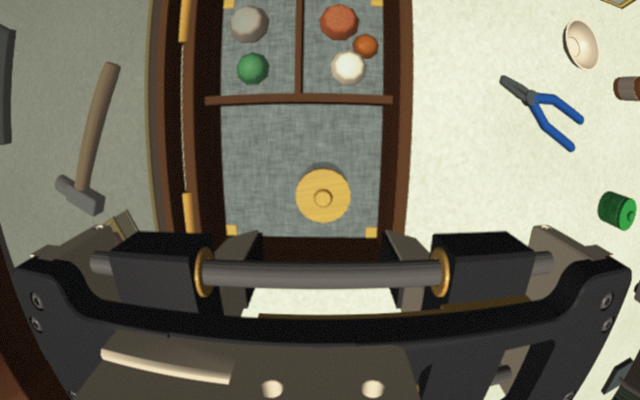

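Jar stands upright in the compartment (lid at (323,195), offset −14, −23 mm). Next I'll lean the gripper 40° and rise in front of the rail.

```bash
python3 -m pendant '[0,0,0,0,0.173,0,0.06, 0,0,0,0,0.173,0,0.06, 0,0,0,0,0.173,0,0.06, 0,0,0,0,0.173,0,0.06, 0.033,0,-0.0435,0,0,0,0.06, 0.033,0,-0.0435,0,0,0,0.06, 0.033,0,-0.0435,0,0,0,0.06, 0.033,0,-0.0435,0,0,0,0.06, 0,0,0,0,0,0,0.06, 0,0,0,0,0,0,0.06]' 20
python3 - <<'E'
from h import *
s=observe(); print(s["joints"],R.from_rotvec(s["ee_rot"]).as_matrix())
ims=[cv2.cvtColor(get_image(n),cv2.COLOR_RGB2BGR) for n in("side","wrist")]
cv2.imwrite("pics/w4.png",ims[1])
ims[0]=ims[0][0:300,100:500];ims[1]=cv2.resize(ims[1],(400,250)); cv2.imwrite("pics/c4.png",np.clip(np.vstack(ims)*1.4,0,255).astype(np.uint8))
E
```

```text
clock: 8.05
position: [0.5908, 0.1019, 0.4013]
ee_rot: [2.989, -0.159, 0.761]
force: [0.8, 0.4, -0.3]
width: 0.656
gripper_force: 0.0
[-0.6875  0.0277  0.2783  1.8118  0.3281  0.8993 -2.2407] [[ 0.8734 -0.1127  0.4737]
 [-0.0865 -0.9933 -0.0768]
 [ 0.4792  0.0261 -0.8773]]
```

View pics/c4.png

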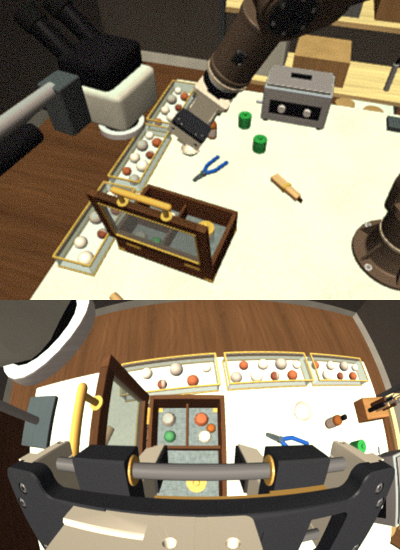

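Side view: gripper at about (190,130), leaned less than asked (29°), clear of the microscope (120,130). The wrist view shows the rail at about (78,385)–(75,455) in the crop, i.e. wrist pixels (125,140)–(120,245). I'll measure it.

Run:
```python
from h import *
im=cv2.imread("pics/w4.png"); hsv=cv2.cvtColor(im,cv2.COLOR_BGR2HSV)
m=cv2.inRange(hsv,(12,90,70),(32,255,255)); m[:130]=0;m[250:]=0;m[:,:90]=0;m[:,175:]=0
C,Rc=case()
for v in range(140,245,12):
    u=np.where(m[v])[0]
    if len(u): 
        # largest run start
        runs=np.split(u,np.where(np.diff(u)>1)[0]+1); r=max(runs,key=len); uv=((r[0]+r[-1])/2,v); 
        out=[]
        for z in (.325,.334): out.append(np.round(Rc.inv().apply(onz("wrist",uv,z)-C)[:2],4))
        print(v,r[0],r[-1],out)
for a in (1.66,1.7,1.74): print(a,.1-.247*np.cos(a)+.009*np.sin(a),.09+.247*np.sin(a)+.009*np.cos(a))
a=1.72
rail=C+Rc.apply([-.015,.1-.247*np.cos(a)+.009*np.sin(a),.09+.247*np.sin(a)+.009*np.cos(a)])
L=np.radians(40); Rt=Rc*R.from_matrix(np.c_[[np.cos(L),0,np.sin(L)],[0,-1,0],[np.sin(L),0,-np.cos(L)]]); zt=Rt.as_matrix()[:,2]
print(rail+zt*(.008-.12)); go(rail+zt*(.008-.12),Rt)
```

```text
140 124 137 [array([0.0693, 0.1519]), array([0.0649, 0.1453])]
152 122 135 [array([0.0569, 0.1515]), array([0.0529, 0.145 ])]
164 120 133 [array([0.0448, 0.1514]), array([0.0413, 0.1448])]
176 118 131 [array([0.0331, 0.1515]), array([0.03  , 0.1449])]
188 116 129 [array([0.0216, 0.1518]), array([0.019 , 0.1453])]
200 114 127 [array([0.0103, 0.1524]), array([0.0081, 0.1458])]
212 112 126 [array([-0.0008,  0.1526]), array([-0.0026,  0.146 ])]
224 111 125 [array([-0.0117,  0.1524]), array([-0.0131,  0.1458])]
236 113 124 [array([-0.0225,  0.1507]), array([-0.0235,  0.1441])]
1.66 0.1309683138925542 0.33521615675695643
1.7 0.1407495733850668 0.33378160773310006
1.74 0.150465642252942 0.33195706014084003
[0.5594 0.2783 0.4187]
tool shift [-0.0335 -0.1712 -0.0446]
turn [0.0321 0.1999 0.0016] shift after turn [-0.0248 -0.1726 -0.0449]
```

```bash
python3 -m pendant '[-0.012,0,-0.022,0.008,0.05,0,0.06, -0.012,0,-0.022,0.008,0.05,0,0.06, 0,0,0,0.008,0.05,0,0.06, 0,0,0,0.008,0.05,0,0.06, 0,-0.034,0,0,0,0,0.06, 0,-0.034,0,0,0,0,0.06, 0,-0.034,0,0,0,0,0.06, 0,-0.034,0,0,0,0,0.06, 0,-0.034,0,0,0,0,0.06, 0,0,0,0,0,0,0.06]'
cat > ck.py <<'E'
from h import *
import sys
C,Rc=case(); a=float(sys.argv[1]); L=np.radians(float(sys.argv[2])); d=float(sys.argv[3])
rail=C+Rc.apply([-.015,.1-.247*np.cos(a)+.009*np.sin(a),.09+.247*np.sin(a)+.009*np.cos(a)])
Rt=Rc*R.from_matrix(np.c_[[np.cos(L),0,np.sin(L)],[0,-1,0],[np.sin(L),0,-np.cos(L)]]); zt=Rt.as_matrix()[:,2]
s=observe(); print(s["joints"]); print(rail+zt*(.008-d)); go(rail+zt*(.008-d),Rt)
E
python3 ck.py 1.725 40 0
python3 - <<'E'
from h import *
ims=[cv2.cvtColor(get_image(n),cv2.COLOR_RGB2BGR) for n in("side","wrist")]
cv2.imwrite("pics/w5.png",ims[1])
ims[0]=ims[0][0:300,100:500];ims[1]=cv2.resize(ims[1],(400,250)); cv2.imwrite("pics/c5.png",np.clip(np.vstack(ims)*1.4,0,255).astype(np.uint8))
E
```

```text
clock: 9.4
position: [0.5664, 0.2371, 0.4282]
ee_rot: [2.929, -0.124, 1.047]
force: [-0.1, 0.5, -0.4]
width: 0.658
gripper_force: 0.0
[-1.0967  0.0022  0.3294  1.8624  0.6555  0.8977 -2.7417]
[0.6363 0.2721 0.3266]
tool shift [-0.0129 -0.0408  0.1208]
turn [-0.007   0.0115  0.0091] shift after turn [-0.0146 -0.0415  0.1203]
```

View pics/c5.png

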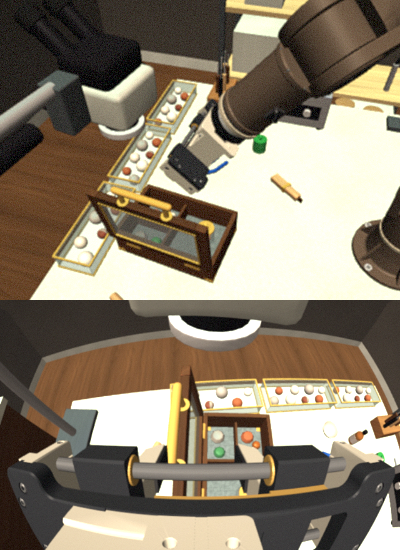

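Joint 7 has reached its limit (−2.74). I'll back off and use the half-turned grasp instead, which is equivalent and also puts the wrist camera away from the microscope.

```bash
python3 -m pendant '[-0.015,0.031,-0.0034,0,0,-0.05,0.06, -0.015,0.031,-0.0034,0,0,-0.05,0.06, -0.015,0.031,-0.0034,0,0,-0.05,0.06, -0.015,0.031,-0.0034,0,0,-0.05,0.06, 0,0,0,0,0,-0.17,0.06, 0,0,0,0,0,-0.17,0.06, 0,0,0,0,0,-0.17,0.06, 0,0,0,0,0,-0.17,0.06, 0,0,0,0,0,-0.17,0.06, 0,0,0,0,0,-0.17,0.06]'
python3 -m pendant '[0,0,0,0,0,-0.17,0.06, 0,0,0,0,0,-0.17,0.06, 0,0,0,0,0,-0.17,0.06, 0,0,0,0,0,-0.17,0.06, 0,0,0,0,0,-0.17,0.06, 0,0,0,0,0,-0.17,0.06, 0,0,0,0,0,-0.17,0.06, 0,0,0,0,0,-0.17,0.06, 0,0,0,0,0,-0.17,0.06, 0,0,0,0,0,-0.17,0.06]'
sed -i 's/^s=observe/Rt=Rt*R.from_euler("z",np.pi)\ns=observe/' ck.py
python3 ck.py 1.725 40 .12
```

```text
clock: 10.75
position: [0.5085, 0.1096, 0.4081]
ee_rot: [2.212, 1.408, 0.745]
force: [0.2, 0.3, 0.3]
width: 0.656
gripper_force: 0.0
clock: 12.0
position: [0.5086, 0.1094, 0.4082]
ee_rot: [0.376, 2.424, 0.057]
force: [-0.1, 0.3, -0.1]
width: 0.653
gripper_force: 0.0
[-1.512  -0.3543  0.6545  2.113   0.906   1.039   0.0457]
[0.5595 0.2795 0.4185]
tool shift [0.0046 0.1772 0.0147]
turn [ 0.0032 -0.0094 -0.2136] shift after turn [-0.0329  0.1742  0.0142]
```

```bash
python3 -m pendant '[0,0,0,0,0,-0.107,0.06, 0,0,0,0,-0.009,-0.107,0.06, -0.008,0.03,0,0,0,0,0.06, -0.008,0.036,0,0,0,0,0.06, -0.008,0.036,0,0,0,0,0.06, -0.008,0.036,0.007,0,0,0,0.06, 0,0.036,0.007,0,0,0,0.06, 0,0,0,0,0,0,0.06]'
python3 ck.py 1.725 40 0
```

```text
clock: 13.0
position: [0.5587, 0.2829, 0.4179]
ee_rot: [0.116, 2.442, -0.038]
force: [0.0, -1.0, 0.7]
width: 0.653
gripper_force: 0.0
[-1.6615  0.0378  0.8515  1.8713  0.6666  0.8922  0.3236]
[0.6363 0.2721 0.3266]
tool shift [-0.0013 -0.0038  0.1202]
turn [ 0.0039 -0.0005 -0.0005] shift after turn [-0.0013 -0.0033  0.1203]
```

```bash
python3 -m pendant '[-0.001,-0.0033,0.03,0,0,0,0.06, 0,0,0.03,0,0,0,0.06, 0,0,0.03,0,0,0,0.06, 0,0,0.015,0,0,0,0.06, 0,0,0,0,0,0,0.06]'
python3 - <<'E'
from h import *
ims=[cv2.cvtColor(get_image(n),cv2.COLOR_RGB2BGR) for n in("side","wrist")]
cv2.imwrite("pics/w6.png",ims[1])
ims[0]=cv2.resize(ims[0][90:240,150:350],(600,450));ims[1]=cv2.resize(ims[1],(240,150)); c=np.zeros((600,600,3),np.uint8);c[:450]=ims[0];c[450:,:240]=ims[1]; cv2.imwrite("pics/c6.png",np.clip(c*1.4,0,255).astype(np.uint8))
E
python3 ck.py 1.725 40 0
```

```text
clock: 13.62
position: [0.6266, 0.2689, 0.3376]
ee_rot: [0.123, 2.444, -0.039]
force: [0.4, -0.7, -0.3]
width: 0.653
gripper_force: 0.0
[-1.4491  0.2475  0.8829  1.9116  0.4684  0.577   0.5056]
[0.6363 0.2721 0.3266]
tool shift [0.0006 0.0025 0.0158]
turn [ 0.0042 -0.002  -0.0049] shift after turn [0.0006 0.0026 0.0157]
```

View pics/c6.png

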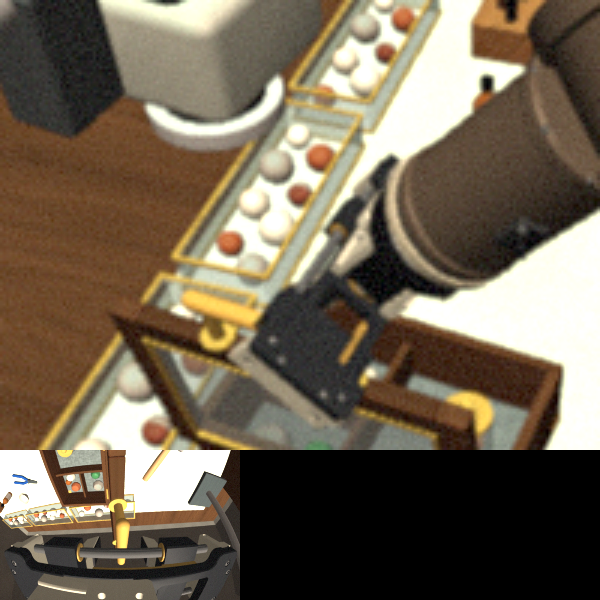

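The rail passes between the fingers (wrist crop (122,540)) and the microscope is clear. Advance the last 15 mm and grip.

```bash
python3 -m pendant '[0,0.0025,0.015,0,0,0,0.06, 0,0,0,0,0,0,0.04, 0,0,0,0,0,0,0.01, 0,0,0,0,0,0,0.01, 0,0,0,0,0,0,0.01, 0,0,0,0,0,0,0.01]' 25
cat > pl.py <<'E'
# plan: current rail angle from TCP, then tool rows along the arc at fixed orientation + given untilt
from h import *
import sys
C,Rc=case(); s=observe(); Rt=R.from_rotvec(s["ee_rot"]); g=s["position"]-Rt.as_matrix()[:,2]*.008
p=Rc.inv().apply(g-C); y,z=.1-p[1],p[2]-.09; off=np.arctan2(.009,.247)
a=np.arctan2(z,y)-off; print("case grasp",p,"r",np.hypot(y,z),"a",a,"lean",np.degrees(np.arcsin(Rc.inv().apply(Rt.as_matrix()[:,2])[0])),"joints",s["joints"])
r=np.hypot(.247,.009); n=int(sys.argv[1]); a1=float(sys.argv[2])
q=lambda a:np.array([0,.1-r*np.cos(a+off),.09+r*np.sin(a+off)])
st=np.linspace(a,a1,n+1)
for i in range(n): print(np.round(Rt.inv().apply(Rc.apply(q(st[i+1])-q(st[i]))),4))
E
python3 pl.py 10 1.3
```

```text
clock: 14.48
position: [0.636, 0.2738, 0.3275]
ee_rot: [0.119, 2.442, -0.035]
force: [-1.0, -1.0, 1.1]
width: 0.169
gripper_force: 25.0
case grasp [-0.0154  0.1484  0.3336] r 0.24836843189350585 a 1.7305404654190222 lean 39.928607431116845 joints [-1.4137  0.2813  0.8676  1.908   0.4384  0.5422  0.5279]
[-0.0012 -0.0105 -0.0015]
[-0.0009 -0.0105 -0.0011]
[-0.0006 -0.0106 -0.0008]
[-0.0003 -0.0106 -0.0004]
[-0.0001 -0.0106 -0.0001]
[ 0.0002 -0.0106  0.0003]
[ 0.0005 -0.0106  0.0006]
[ 0.0008 -0.0106  0.001 ]
[ 0.0011 -0.0105  0.0013]
[ 0.0014 -0.0104  0.0017]
```

Gripped (15.5 mm, radius 248 mm as expected). Lowering begins.

```bash
python3 -m pendant '[-0.001,-0.0105,-0.0015,0,0,0,0.01, -0.001,-0.0105,-0.001,0,0,0,0.01, -0.0005,-0.0105,-0.001,0,0,0,0.01, 0,-0.0105,-0.0005,0,0,0,0.01, 0,-0.0105,0,0,0,0,0.01, 0,-0.0105,0.0005,0,0,0,0.01, 0.0005,-0.0105,0.0005,0,0,0,0.01, 0.001,-0.0105,0.001,0,0,0,0.01, 0.001,-0.0105,0.0015,0,0,0,0.01, 0.0015,-0.0105,0.0015,0,0,0,0.01]'
python3 pl.py 10 0.8
```

```text
clock: 15.72
position: [0.6248, 0.1679, 0.324]
ee_rot: [0.119, 2.444, -0.036]
force: [-3.2, 2.2, -0.4]
width: 0.166
gripper_force: 25.1
case grasp [-0.0164  0.042   0.3301] r 0.24704106013100535 a 1.297420966899813 lean 39.83784611968546 joints [-1.386   0.1424  0.9447  2.0484  0.5521  0.4683  0.5634]
[ 0.002  -0.0119  0.0024]
[ 0.0024 -0.0117  0.0028]
[ 0.0027 -0.0115  0.0033]
[ 0.0031 -0.0113  0.0037]
[ 0.0035 -0.011   0.0042]
[ 0.0038 -0.0108  0.0046]
[ 0.0042 -0.0104  0.005 ]
[ 0.0045 -0.0101  0.0054]
[ 0.0048 -0.0098  0.0057]
[ 0.0051 -0.0094  0.0061]
```

```bash
python3 -m pendant '[0.002,-0.012,0.0025,0,0,0,0.01, 0.0025,-0.0115,0.003,0,0,0,0.01, 0.0025,-0.0115,0.0035,0,0,0,0.01, 0.003,-0.0115,0.0035,0,0,0,0.01, 0.0035,-0.011,0.004,0,0,0,0.01, 0.004,-0.011,0.0045,0,0,0,0.01, 0.004,-0.0105,0.005,0,0,0,0.01, 0.0045,-0.01,0.0055,0,0,0,0.01, 0.005,-0.01,0.0055,0,0,0,0.01, 0.005,-0.0095,0.006,0,0,0,0.01]'
python3 pl.py 10 0.45
```

```text
clock: 16.98
position: [0.6138, 0.0601, 0.2666]
ee_rot: [0.119, 2.445, -0.037]
force: [-3.3, 3.0, -4.5]
width: 0.168
gripper_force: 25.0
case grasp [-0.017  -0.0663  0.2728] r 0.2471114483509237 a 0.795999317337642 lean 39.77506542187653 joints [-1.1802  0.1396  0.9597  2.2208  0.548   0.2123  0.7087]
[ 0.0037 -0.0063  0.0045]
[ 0.0039 -0.006   0.0046]
[ 0.004  -0.0058  0.0048]
[ 0.0041 -0.0056  0.005 ]
[ 0.0042 -0.0054  0.0051]
[ 0.0044 -0.0052  0.0052]
[ 0.0045 -0.0049  0.0054]
[ 0.0046 -0.0047  0.0055]
[ 0.0047 -0.0044  0.0056]
[ 0.0048 -0.0042  0.0057]
```

Joint 6 is nearing its lower limit, so I'll straighten the lean now; the microscope is behind.

```bash
python3 -m pendant '[0,0,0,0,0.06,0,0.01, 0,0,0,0,0.06,0,0.01, 0,0,0,0,0.06,0,0.01, 0,0,0,0,0.06,0,0.01, 0,0,0,0,0.06,0,0.01, 0,0,0,0,0.06,0,0.01, 0,0,0,0,0,0,0.01]'
python3 pl.py 10 0.4
```

```text
clock: 17.85
position: [0.6133, 0.0596, 0.2662]
ee_rot: [0.138, 2.808, -0.018]
force: [-7.4, 0.1, -1.1]
width: 0.169
gripper_force: 25.0
case grasp [-0.0149 -0.0669  0.2738] r 0.24825351276087268 a 0.7969228713456454 lean 18.921919729354904 joints [-0.6946  0.236   0.5539  1.8871 -0.0592  0.7331  1.3373]
[ 0.0022 -0.0072  0.0064]
[ 0.0023 -0.0069  0.0066]
[ 0.0023 -0.0066  0.0069]
[ 0.0024 -0.0063  0.0071]
[ 0.0025 -0.006   0.0073]
[ 0.0026 -0.0057  0.0076]
[ 0.0027 -0.0054  0.0078]
[ 0.0027 -0.005   0.008 ]
[ 0.0028 -0.0047  0.0081]
[ 0.0028 -0.0044  0.0083]
```

```bash
python3 -m pendant '[0.0022,-0.007,0.0065,0,0,0,0.01, 0.0023,-0.007,0.0066,0,0,0,0.01, 0.0023,-0.0066,0.007,0,0,0,0.01, 0.0024,-0.0063,0.007,0,0,0,0.01, 0.0025,-0.006,0.0073,0,0,0,0.01, 0.0026,-0.0057,0.0076,0,0,0,0.01, 0.0027,-0.0054,0.0078,0,0,0,0.01, 0.0027,-0.005,0.008,0,0,0,0.01, 0.0028,-0.0047,0.008,0,0,0,0.01, 0.0028,-0.0044,0.0083,0,0,0,0.01]'
python3 pl.py 10 0.06
```

```text
clock: 19.1
position: [0.608, 0.0029, 0.1877]
ee_rot: [0.136, 2.806, -0.016]
force: [-5.7, 2.1, -1.9]
width: 0.165
gripper_force: 25.0
case grasp [-0.0148 -0.1239  0.1953] r 0.24742875474527104 a 0.40300882647727687 lean 19.017521839388476 joints [-0.5233  0.3115  0.4935  2.0106 -0.1874  0.5319  1.5458]
[ 0.0025 -0.0035  0.0073]
[ 0.0026 -0.0032  0.0074]
[ 0.0026 -0.003   0.0075]
[ 0.0026 -0.0027  0.0076]
[ 0.0026 -0.0024  0.0077]
[ 0.0027 -0.0021  0.0078]
[ 0.0027 -0.0019  0.0078]
[ 0.0027 -0.0016  0.0079]
[ 0.0027 -0.0013  0.0079]
[ 0.0027 -0.001   0.008 ]
```

```bash
python3 -m pendant '[0.0025,-0.0035,0.0073,0,0,0,0.01, 0.0026,-0.0032,0.0074,0,0,0,0.01, 0.0026,-0.003,0.0075,0,0,0,0.01, 0.0026,-0.0027,0.0076,0,0,0,0.01, 0.0026,-0.0024,0.0077,0,0,0,0.01, 0.0027,-0.0021,0.0078,0,0,0,0.01, 0.0027,-0.0019,0.0078,0,0,0,0.01, 0.0027,-0.0016,0.0079,0,0,0,0.01, 0.0027,-0.0013,0.0079,0,0,0,0.01, 0.0027,-0.001,0.008,0,0,0,0.01]'
python3 pl.py 6 -0.01
```

```text
clock: 20.35
position: [0.6058, -0.0183, 0.1061]
ee_rot: [0.135, 2.808, -0.015]
force: [-6.0, 4.3, -2.0]
width: 0.162
gripper_force: 25.0
case grasp [-0.0149 -0.1452  0.1137] r 0.2463443914641278 a 0.059905080108511075 lean 18.96066035991724 joints [-0.3645  0.4253  0.3593  2.0887 -0.3092  0.3363  1.6921]
[ 0.0009 -0.0003  0.0027]
[ 0.0009 -0.0002  0.0027]
[ 0.0009 -0.0002  0.0027]
[ 0.0009 -0.0002  0.0027]
[ 0.0009 -0.0001  0.0027]
[ 0.0009 -0.0001  0.0027]
```

```bash
python3 -m pendant '[0.001,0,0.0027,0,0,0,0.01, 0.001,0,0.0027,0,0,0,0.01, 0.001,0,0.0027,0,0,0,0.01, 0.001,0,0.0027,0,0,0,0.01, 0,0,0,0,0,0,0.01]'; python3 -m pendant '[0.001,0,0.0025,0,0,0,0.01, 0.001,0,0.0025,0,0,0,0.01, 0,0,0,0,0,0,0.01]';python3 pl.py 1 -0.01
```

```text
clock: 20.98
position: [0.607, -0.0189, 0.0967]
ee_rot: [0.136, 2.804, -0.015]
force: [-11.2, 2.2, 14.6]
width: 0.168
gripper_force: 25.0
clock: 21.35
position: [0.6093, -0.0191, 0.0933]
ee_rot: [0.136, 2.798, -0.014]
force: [-9.8, 1.6, 22.9]
width: 0.163
gripper_force: 25.0
case grasp [-0.0114 -0.1456  0.1009] r 0.24585937908955888 a 0.007754025549736865 lean 19.489253937225957 joints [-0.3398  0.4473  0.3304  2.0971 -0.3275  0.294   1.708 ]
[ 0.0015 -0.0002  0.0041]
```

Lid is down (reaction 23 N, angle ≈ 0). I'll release gently with a small opening and withdraw along the tool axis.

```bash
python3 -m pendant '[-0.001,0,-0.003,0,0,0,0.01, 0,0,0,0,0,0,0.03, 0,0,0,0,0,0,0.03, 0,0,0,0,0,0,0.03, 0,0,-0.005,0,0,0,0.03, 0,0,-0.015,0,0,0,0.03, 0,0,-0.03,0,0,0,0.03, 0,0,-0.04,0,0,0,0.03, 0,0,-0.04,0,0,0,0.03, 0,0,0,0,0,0,0.03]'
python3 - <<'E'
from h import *
s=cv2.cvtColor(get_image("side"),cv2.COLOR_RGB2BGR)[130:330,150:400]
t=cv2.cvtColor(get_image("top"),cv2.COLOR_RGB2BGR)[90:250,180:420]
c=np.vstack([cv2.resize(s,(400,320),interpolation=cv2.INTER_CUBIC),cv2.resize(t,(400,267),interpolation=cv2.INTER_CUBIC)])
cv2.imwrite("pics/c7.png",np.clip(c*1.4,0,255).astype(np.uint8))
E
```

```text
clock: 22.6
position: [0.5663, -0.0143, 0.2208]
ee_rot: [0.135, 2.796, -0.011]
force: [0.4, 0.3, -0.2]
width: 0.326
gripper_force: 0.0
```

View pics/c7.png

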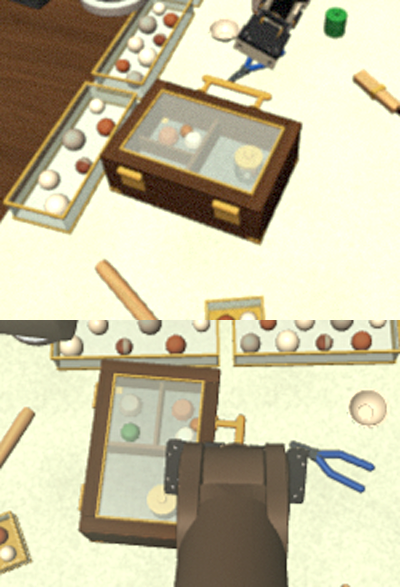

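The lid is flat on the rim, the jar stands upright inside (visible at (247,158)), and the gripper is clear of everything. Handing in.

```bash
python3 -c "
from cell import *
print(sign_off())"
```

```text
the job is handed in; nothing more can be done
None
```

The jar is standing upright in the empty compartment and the lid was lowered under control until it was shut. The arm was clear of everything at hand-in (about 22.6 s on the clock); `sign_off()` gave no verdict.

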